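Fit a double lid on the open canister and lift the outer lid off again

ROBOT

A 6-joint arm with a two-finger parallel gripper is mounted at the origin on a cart in front of the work surface, level with it; the furniture and walls round the work are solid. World frame = base frame: x ahead of the robot, y to its left, z up, the work surface at z = 0. Lengths are in m, angles in rad, forces in N, time in s.
With the tool pointing down it reaches from about 0.35 to 0.975 m from the base axis. Payload 4.9 kg.
Tool frame: the origin (TCP) lies at the very end of the fingers, on their centre line; the grasp point (between the pads) lies 19 mm behind it; z points along the fingers, y is the line along which they close (so a half turn about z gives the same grasp; the last joint's range is limited). The gripper opens to 85 mm and grips with 20 to 120 N. Pads are 22 mm wide; open, the fingers measure 114 mm over their backs; the gripper's body (76 mm by 85 mm) begins 54 mm behind the grasp point. The pads swing forward as they close: fully open they stand 13 mm farther back than shut.
Start: joints at [1.231, 0.053, 1.613, -0, 1.476, -0.119], TCP at [0.137, 0.61, 0.231] pointing down, gripper open.
Joint ranges: [-3.01, 3.01], [-1.01, 2.22], [0.06, 2.58], [-1.02, 4.17], [0.09, 2.62], [-3.14, 3.14]. Speed limits (rad/s): [2.57, 2.57, 3.14, 3.14, 3.14, 3.14].

INTERFACE

Orientations are given as a rotation vector (axis times angle).
In Python, from station import get_obs, get_image, finish_job gives the robot as it stands. The module is installed in compiled form; this text tells all that it offers.
- The arm moves only by the tool carry_out, never from a script. Its argument "rows" is a list of rows, each a list of 7 numbers: the turn, a rotation vector about the tool's x, y, z as a fraction of full scale, then the shift along the tool's x, y, z as a fraction of full scale, then the closure, from -1 (fully open) to 1 (shut). A call has 1 to 5 rows; each row is the pose to reach, as a shift and turn from the pose commanded when the call began, along the tool's axes at that moment, turning the shorter way round; what a row does not reach only later rows make up. Full scale, the value 1, is 300 mm for a shift and pi rad for a turn. A row lasts 1/10 s, in which the tool goes at most 50 mm and 8.59 degrees, less where a joint would pass 70% of its speed; a pose out of reach is approached as far as the arm can. A call with a number of a shift or a turn outside -1 to 1 is refused whole. A call with a gripper value outside its range is refused whole. The fingers move at their own pace and stop on an object; "force" is the grip in N (left out, the last holds). Time passes only in rows, so rows that repeat a pose let the fingers close. It gives the time, the measured TCP pose, the force, the opening and the grip force at its end, in the units of the state.
- get_obs(): the state, without advancing time (a new reading comes with each control period).
- get_image(name): name is "scene" or "top" or "wrist"; returns a dict with "img" (420x560x3 uint8, blue, green, red), "mtx" (3x3 intrinsics, pixels), "D" ([k1, k2, p1, p2, k3] as OpenCV has them; the pictures are not rectified), "R" (3x3) and "t" (3): a world point X has camera coordinates R X + t. Camera axes: x right, y down, z forward; pixel columns grow to the right and rows downward; lengths in m; the calibration is good to about 2 mm. A picture is of the moment at which its call begins. There is no depth.
- finish_job(): hands the job in; it is judged then, once.
The state is a dict: "t": time; "q": joint angles; "dq": joint speeds; "effort": joint torques, N m; "tool_pos": TCP position; "tool_rot": TCP orientation; "contact_force": force on the tool from outside, world axes, zero at the start; "wrist_torque": the same for the moment, N m; "opening": finger opening in m; "grip_force": force on a finger pad.
Only numpy, scipy, OpenCV 4.12 (cv2) and the standard library are available. Lean on these libraries where they do the work, as an engineer would, in place of code of your own. Each camera call takes 0.05 s, during which the arm holds its last target. There are 200 camera calls.

TASK

One of the two black canisters is already closed with a flat bamboo lid, the other is open: take the double lid by its steel stem, lower both lids together, without dropping them, into the mouth of the open canister until they are fully seated, and let go of them. Then lift the outer wooden lid alone, by its collar, off the inner one, leaving the inner steel lid seated as it was, so that I can check the seal; finish still holding the outer lid in the gripper, level and wholly above the top of the stem. Leave the closed canister with its lid and the things standing behind alone, and keep the open canister upright and roughly where it stands.

Things in the scene. Friction and masses are not known exactly. Their poses are not given: they have to be found in the camera images.
- canister_1: black steel storage canister, round, 104 mm across, 142 mm tall, loose (0.42 kg), open mouth about 94 mm wide inside; origin at the centre of its underside, z up along its axis. Same as canister_2; either may be the closed one
- canister_2: black steel storage canister, same as canister_1; origin at the centre of its underside, z up
- canister_lid: flat round bamboo lid, 107 mm across, 12 mm thick visible; it closes one of the two canisters (its centre lies within 3 mm of that canister's axis). Its origin lies on its axis 133 mm above that canister's underside, its top face 21 mm above its origin. Leave it where it is
- inner_lid: steel inner lid of the double lid: plug 87 mm wide, flange 104 mm wide (resting on the canister's rim when seated, origin then 128 mm above the canister's underside), upright round stem 16 mm thick. Origin: centre of the plug's underside, z up: plug 0-14 mm, flange 14-19, stem to 78 mm. 0.15-0.31 kg. Starts on the worktop, outer lid on it
- outer_lid: wooden lid, 115 mm wide, loose on the inner lid's flange (2.5 mm side play), carried along when the stem is lifted. Origin: centre of underside, 15 mm above the inner lid's origin when nested; z up: skirt 0-4 mm, disc 4-9, round collar (40 mm wide) 9-33. The stem passes a 28 mm hole and stands 30 mm above the collar; above the stem once its origin is 78 mm over the inner lid's. 0.12 kg
- mug: blue-grey mug, 87 x 123 x 96 mm, bystander; origin at the centre of its underside
- tumbler: clear glass tumbler, 81 mm wide, 92 mm tall, bystander; origin at the centre of its underside
- low_tin: low round food tin, 86 mm wide, 40 mm tall, bystander; origin at the centre of its underside
Things that resemble listed ones, but are neither listed nor needed, are in the scene too. Leave any pink look-alike of the canister_2 alone.

How it is judged:
On the way:
1. both lids, still nested, are seated in the open canister and let go of (((horizontal distance between inner_lid and canister_1 below 0.009 m and z of inner_lid in the frame of canister_1 between 0.12 and 0.132 m and angle between the z axis of inner_lid and the z axis of canister_1, either way round below 0.06 rad) or (horizontal distance between inner_lid and canister_2 below 0.009 m and z of inner_lid in the frame of canister_2 between 0.12 and 0.132 m and angle between the z axis of inner_lid and the z axis of canister_2, either way round below 0.06 rad)) and z of outer_lid in the frame of inner_lid below 0.022 m and contact force between the fingers and inner_lid below 0.1 N and contact force between the fingers and outer_lid below 0.1 N), for 0.2 s.
At the end, for the whole second after the job is handed in: Inner lid seated in the canister that was open (centred within 9 mm, within 4 mm of the rim, level to 0.06 rad); outer lid held still by the fingers, level to 0.2 rad, its underside above the stem's top, touching nothing else; canisters upright, the closed one still lidded (((horizontal distance between inner_lid and canister_1 below 0.009 m and z of inner_lid in the frame of canister_1 between 0.12 and 0.132 m and angle between the z axis of inner_lid and the z axis of canister_1, either way round below 0.06 rad) or (horizontal distance between inner_lid and canister_2 below 0.009 m and z of inner_lid in the frame of canister_2 between 0.12 and 0.132 m and angle between the z axis of inner_lid and the z axis of canister_2, either way round below 0.06 rad)) and z of outer_lid in the frame of inner_lid above 0.078 m and angle between outer_lid's own z axis and vertical below 0.2 rad and contact force between the fingers and outer_lid above 1 N and linear speed of outer_lid below 0.03 m/s and contact force between the fingers and inner_lid below 0.1 N and contact force between outer_lid and inner_lid below 0.05 N and contact force between outer_lid and canister_1 below 0.05 N and contact force between outer_lid and canister_2 below 0.05 N and contact force between outer_lid and canister_lid below 0.05 N and height (world z) of each of canister_1, canister_2 below 0.01 m and angle between each of canister_1, canister_2's own z axis and vertical below 0.05 rad and distance of canister_lid from where it was at the start of the episode below 0.02 m); the arm keeps its last pose, push and grip.
It fails at once if the two lids come apart while the inner lid is not seated in a canister, or the inner lid is unseated after they parted (z of outer_lid in the frame of inner_lid above 0.027 m and not ((horizontal distance between inner_lid and canister_1 below 0.009 m and z of inner_lid in the frame of canister_1 between 0.12 and 0.132 m and angle between the z axis of inner_lid and the z axis of canister_1, either way round below 0.06 rad) or (horizontal distance between inner_lid and canister_2 below 0.009 m and z of inner_lid in the frame of canister_2 between 0.12 and 0.132 m and angle between the z axis of inner_lid and the z axis of canister_2, either way round below 0.06 rad))).
It fails at once if the double lid drops into a canister (over 0.5 m/s) ((horizontal distance between inner_lid and canister_1 below 0.04 m and z of inner_lid in the frame of canister_1 below 0.17 m and linear speed of inner_lid above 0.5 m/s) or (horizontal distance between inner_lid and canister_2 below 0.04 m and z of inner_lid in the frame of canister_2 below 0.17 m and linear speed of inner_lid above 0.5 m/s)).
It fails at once if a canister is tipped (over 0.2 rad) or shoved more than 40 mm (angle between any of canister_1, canister_2's own z axis and vertical above 0.2 rad or distance of any of canister_1, canister_2 from where it was at the start of the episode above 0.04 m).
It fails at once if the closed canister's lid is moved more than 20 mm (distance of canister_lid from where it was at the start of the episode above 0.02 m).
It fails at once if a bystander is moved more than 30 mm (distance of any of mug, tumbler, low_tin from where it was at the start of the episode above 0.03 m).
It also fails if it takes over 54 s, if anything falls off the work surface, if the arm or the gripper's body presses on something with over 40 N, if the wrist force passes 120 N, or if a joint passes its speed limit or range.

## Working session

There is one attempt and no reset: what is moved stays moved. The work goes in short steps, Python scripts to look and compute and a tool call to move; the robot and the scene stay as the last step left them, time stands still between calls to the robot, and variables do not carry over. Pictures are saved under pics/ and viewed, at most 13 in all, crops included, and the job is handed in when it is done.

Besides the shell and the picture viewer there is one more tool, called after "Call:" by a JSON object that holds its "op" and its "data". carry_out: Moves the arm, as the interface text tells. Shift numbers are shares of 300 mm and turn numbers shares of pi rad, none past 1 either way. Its arguments: {"type":"object","properties":{"rows":{"type":"array"},"force":{"type":"number"}},"required":["rows"]}

```bash
mkdir -p pics
cat > h.py <<'E'
import numpy as np, cv2, pickle
from scipy.spatial.transform import Rotation as Ro
from station import get_obs, get_image, finish_job
def snap(n,f):
    d=get_image(n); cv2.imwrite(f'pics/{f}.png',d['img']); pickle.dump(d,open(f'pics/{f}.pkl','wb')); return d
def load(f): return pickle.load(open(f'pics/{f}.pkl','rb'))
def arr(d): return [np.array(d[k],float) for k in ('mtx','D','R','t')]
def ray(d,px,z):
    K,D,R,t=arr(d); p=cv2.undistortPoints(np.array(px,float).reshape(-1,1,2),K,D).reshape(-1,2)
    v=np.c_[p,np.ones(len(p))]@R; c=-R.T@t
    return c+v*((z-c[2])/v[:,2])[:,None]
def proj(d,X):
    K,D,R,t=arr(d); return cv2.projectPoints(np.array(X,float).reshape(-1,3),cv2.Rodrigues(R)[0],t,K,D)[0].reshape(-1,2)
def row(P,rv=None):
    "world TCP target -> row numbers (turn, shift)"
    o=get_obs(); R=Ro.from_rotvec(o['tool_rot']); s=R.inv().apply(np.array(P)-o['tool_pos'])/0.3
    return s
E
python3 - <<'E'
from h import *
a=snap('scene','s0');b=snap('top','t0');c=snap('wrist','w0')
o=get_obs();print({k:np.round(v,3) for k,v in o.items()})
for d in(a,b,c): print(np.round(-np.array(d['R']).T@d['t'],3),np.round(d['R'],2).tolist())
print(Ro.from_rotvec(o['tool_rot']).as_matrix().round(3))
E
```

```text
{'t': np.float64(0.15), 'q': array([ 1.231,  0.053,  1.614, -0.   ,  1.476, -0.119]), 'dq': array([-0.   , -0.001, -0.004, -0.   , -0.003, -0.   ]), 'effort': array([ 0.0000e+00, -3.9424e+01, -3.7072e+01, -0.0000e+00,  5.0000e-03,
       -0.0000e+00]), 'tool_pos': array([0.137, 0.609, 0.23 ]), 'tool_rot': array([-3.460e-01, -3.122e+00,  2.000e-03]), 'contact_force': array([-0.294, -1.089, -0.35 ]), 'wrist_torque': array([0.012, 0.003, 0.047]), 'grip_force': np.float64(0.0), 'opening': np.float64(0.085)}
[-0.007 -0.328  0.949] [[0.45, -0.89, -0.01], [-0.7, -0.35, -0.62], [0.55, 0.29, -0.78]]
[0.212 0.128 1.361] [[-0.28, -0.96, 0.0], [-0.91, 0.26, -0.31], [0.3, -0.09, -0.95]]
[0.058 0.627 0.373] [[0.22, 0.98, -0.0], [0.93, -0.21, 0.31], [0.31, -0.07, -0.95]]
[[-0.976  0.219 -0.001]
 [ 0.219  0.976 -0.002]
 [ 0.    -0.002 -1.   ]]
```

View pics/s0.png

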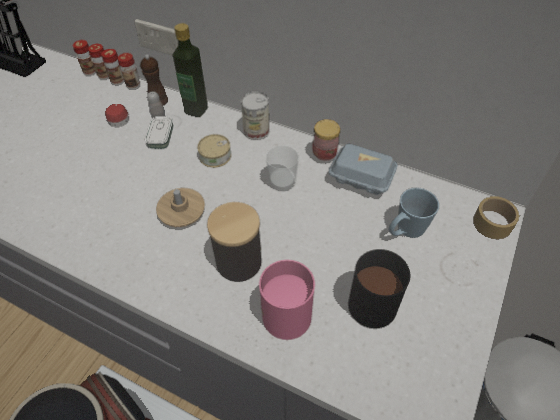

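View pics/t0.png

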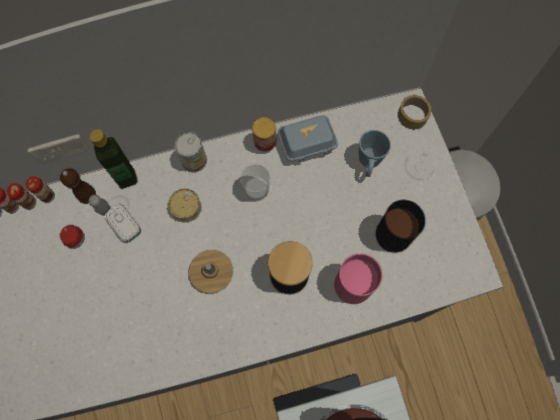

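Scene shows: the double lid with a steel stem at scene (180,205) / top (210,270), and the open black canister at scene (380,285) / top (400,226). Possible confusions are the bamboo-lidded closed canister at scene (237,240) / top (290,265), the pink open canister at scene (287,297) / top (357,278), the wooden ring at scene (496,217) and the tin at scene (214,150). I choose the stemmed wooden disc and the open black canister, and check both in a close crop.

Run:
```python
from h import *
t=load('t0')['img'];s=load('s0')['img']
f=lambda i,x,y:cv2.resize(i[y:y+75,x:x+100],(400,300),interpolation=cv2.INTER_CUBIC)
cv2.imwrite('pics/c0.png',np.vstack([np.hstack([f(t,160,230),f(t,350,190)]),np.hstack([f(s,130,165),f(s,330,245)])]))
```

```text
(no output)
```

View pics/c0.png

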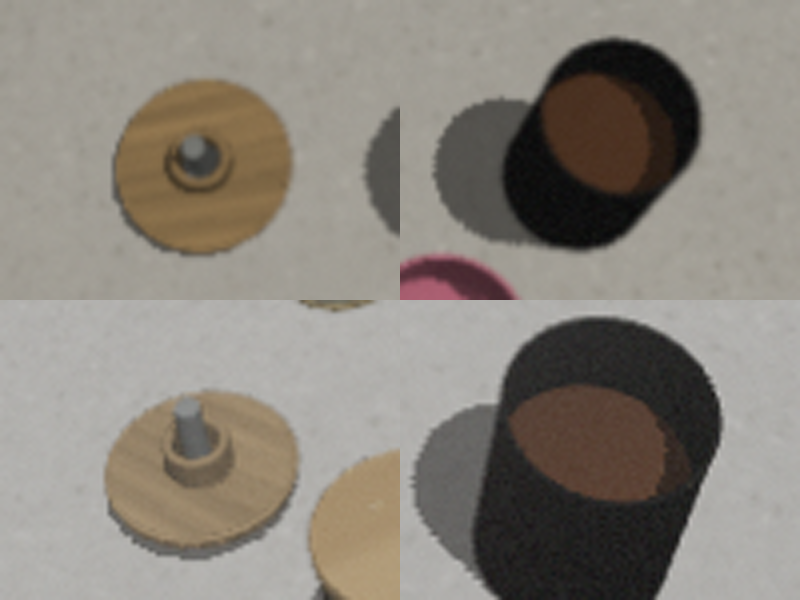

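The crop confirms the choice: the steel stem pokes through the collar of the double lid (stem tip at top (209,267)), and the black canister is open with brown contents (rim centre about top (405,220)).

```bash
cat >> h.py <<'E'
from scipy.optimize import least_squares
def fitc(P,r):
    return least_squares(lambda c:np.hypot(*(P[:,:2]-c).T)-r,P[:,:2].mean(0),loss='soft_l1',f_scale=.002)
def blob(m,px):
    n,l,st,ce=cv2.connectedComponentsWithStats(m.astype(np.uint8)); k=l[px[1],px[0]]
    return cv2.findContours((l==k).astype(np.uint8),0,cv2.CHAIN_APPROX_NONE)[0][0].reshape(-1,2).astype(float)
def canister(d,px,m,h=.142,r=.052):
    "outer silhouette: the half away from the camera is rim, the near half base (ray side test)"
    c=blob(m,px); cam=-np.array(d['R']).T@d['t']; out=[]
    for z,sg in((h,1),(0,-1)):
        P=ray(d,c,z)[:,:2]; ctr=P.mean(0)
        for _ in range(8):
            u=ctr-cam[:2]; u/=np.hypot(*u); q=P[((P-ctr)@u)*sg>0.02]
            q=q[abs(np.hypot(*(q-ctr).T)-r)<.025]
            if len(q)<8: break
            f=fitc(q,r); ctr=f.x
        out.append((ctr.round(4),len(q),np.abs(f.fun).mean().round(4)))
    return out
E
python3 - <<'E'
from h import *
for n,lp,cp,kp,sp in(('t0',(196,271),(380,230),(290,287),(209,267)),('s0',(165,212),(372,310),(237,262),(177,265-97+0))):
    d=load(n);i=d['img'].astype(int); hsv=cv2.cvtColor(d['img'],cv2.COLOR_BGR2HSV).astype(int)
    wood=(i[...,2]-i[...,0]>25)
    c=blob(wood,lp); P=ray(d,c,.022); f=fitc(P,.0575); print(n,'lid',f.x.round(4),np.abs(f.fun).mean().round(4))
    dark=(i.max(2)<62)|((i[...,2]-i[...,0]>15)&(i[...,2]<105))
    print('open',canister(d,cp,dark))
d=load('t0');print('stem',ray(d,[(209.2,266.8)],.078)); d=load('s0');print('stem',ray(d,[(176.5,190.5)],.078))
E
```

```text
t0 lid [0.5406 0.2265] 0.0006
open [(array([ 0.5041, -0.2745]), 43, np.float64(0.0007)), (array([ 0.5095, -0.2797]), 41, np.float64(0.0011))]
s0 lid [0.5381 0.2231] 0.0071
open [(array([ 0.5019, -0.2797]), 55, np.float64(0.0006)), (array([ 0.5104, -0.2778]), 52, np.float64(0.0006))]
stem [[0.53790288 0.22319073 0.078     ]]
stem [[0.54154711 0.22438357 0.078     ]]
```

Call:
{"op": "carry_out", "data": {"rows": [[0,0,0,-0.139,-0.083,0,-1],[0,0,0,-0.278,-0.166,0,-1],[0,0,0,-0.417,-0.249,0,-1],[0,0,0,-0.556,-0.332,0,-1],[0,0,0,-0.695,-0.415,0,-1]], "force": 60}}

```text
t: 0.65
tool_pos: [0.3139, 0.4411, 0.231]
tool_rot: [-0.345, -3.122, 0.0]
contact_force: [1.0, 0.8, 0.1]
opening: 0.0857
grip_force: 0.0
```

Call:
{"op": "carry_out", "data": {"rows": [[0,0,0,-0.139,-0.083,0,-1],[0,0,0,-0.278,-0.166,0,-1],[0,0,0,-0.417,-0.249,0,-1],[0,0,0,-0.556,-0.332,0,-1],[0,0,0,-0.695,-0.415,0,-1]]}}

```text
t: 1.15
tool_pos: [0.4902, 0.2738, 0.2311]
tool_rot: [-0.346, -3.122, -0.0]
contact_force: [0.7, 0.9, -0.9]
opening: 0.0854
grip_force: 0.0
```

Run:
```python
from h import *
o=get_obs();print(o['t'],o['tool_pos'].round(4),o['tool_rot'].round(3),o['q'].round(2)); d=snap('wrist','w1')
print(row([.540,.225,.12]).round(4), proj(d,[.54,.225,.078]),proj(d,[.54,.225,.022]))
i=d['img'].astype(int);wood=(i[...,2]-i[...,0]>25)
n,l,st,ce=cv2.connectedComponentsWithStats(wood.astype(np.uint8));print([(s.tolist(),c.round()) for s,c in zip(st,ce) if s[4]>300])
```

```text
1.15 [0.4902 0.2738 0.2311] [-0.346 -3.122 -0.   ] [ 0.38 -0.1   1.76  0.    1.48 -0.97]
[-0.1782 -0.1077  0.3713] [[239.35023599 250.48538174]] [[245.17411089 227.12494531]]
[([0, 0, 560, 420, 222749], array([281., 207.])), ([191, 173, 115, 106, 8867], array([248., 225.])), ([0, 242, 15, 74, 775], array([  6., 280.])), ([274, 354, 76, 46, 2598], array([311., 377.]))]
```

View pics/w1.png

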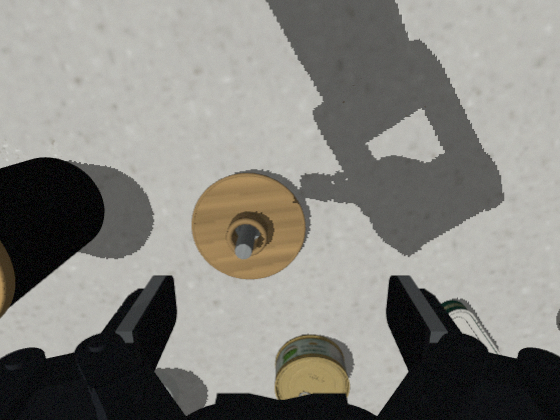

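The wrist view shows the lid at (248,226) with the stem tip at about (244,249), and the closed canister at the left edge.

Run:
```python
from h import *
d=load('w1');i=d['img'].astype(int);wood=(i[...,2]-i[...,0]>40).astype(np.uint8)
c=blob(cv2.morphologyEx(wood,cv2.MORPH_OPEN,np.ones((3,3))),(210,225));c=cv2.convexHull(c.astype(np.float32))[:,0]
f=fitc(ray(d,c,.022),.0575);print(f.x,np.abs(f.fun).mean())
g=i[225:265,230:270];m=(abs(g[...,2]-g[...,0])<20)&(g.min(2)>95);ys,xs=np.nonzero(m);print(len(xs),xs.mean()+230,ys.mean()+225,ys.min()+225,ys.max()+225,xs.min()+230,xs.max()+230)
p=(xs.mean()+230,ys.mean()+225);print(ray(d,[p,(245,251)],.078))
```

```text
[0.5420902  0.22753548] 0.0008428936008616703
209 243.39234449760767 250.37799043062202 236 258 235 258
[[0.54068922 0.22851684 0.078     ]
 [0.54158929 0.22975388 0.078     ]]
```

Call:
{"op": "carry_out", "data": {"rows": [[0,0,0,-0.1,-0.057,0.1,-1],[0,0,0,-0.2,-0.114,0.22,-1],[0,0,0,-0.2,-0.114,0.36,-1],[0,0,0,-0.2,-0.114,0.48,-1],[0,0,0,-0.2,-0.114,0.56,-1]]}}

```text
t: 1.7
tool_pos: [0.5382, 0.2282, 0.0594]
tool_rot: [-0.347, -3.118, 0.003]
contact_force: [-0.3, 0.7, 0.1]
opening: 0.0856
grip_force: 0.0
```

Call:
{"op": "carry_out", "data": {"rows": [[0,0,0,0,0,0.02,-1],[0,0,0,0,0,0.036,-1],[0,0,0,0,0,0.036,-0.3],[0,0,0,0,0,0.036,0.2],[0,0,0,0,0,0.036,0.5]]}}

```text
t: 2.2
tool_pos: [0.5414, 0.2295, 0.0543]
tool_rot: [0.346, 3.12, 0.002]
contact_force: [-0.7, -0.5, 0.2]
opening: 0.0438
grip_force: 0.0
```

Call:
{"op": "carry_out", "data": {"rows": [[0,0,0,0,0,0,0.6],[0,0,0,0,0,0,0.8],[0,0,0,0,0,0,1],[0,0,0,0,0,0,1],[0,0,0,0,0,0,1]]}}

```text
t: 2.7
tool_pos: [0.5407, 0.2289, 0.0532]
tool_rot: [0.346, 3.122, -0.0]
contact_force: [-2.2, -4.2, 5.8]
opening: 0.014
grip_force: 58.5
```

Run:
```python
from h import *
o=get_obs();print(o['t'],o['tool_pos'].round(4),o['tool_rot'].round(3),o['opening'],o['grip_force'],o['contact_force'].round(1)); d=snap('wrist','w2')
```

```text
2.7 [0.5407 0.2289 0.0532] [ 0.346  3.122 -0.   ] 0.013962241499290134 58.48320722579956 [-2.2 -4.2  5.8]
```

View pics/w2.png

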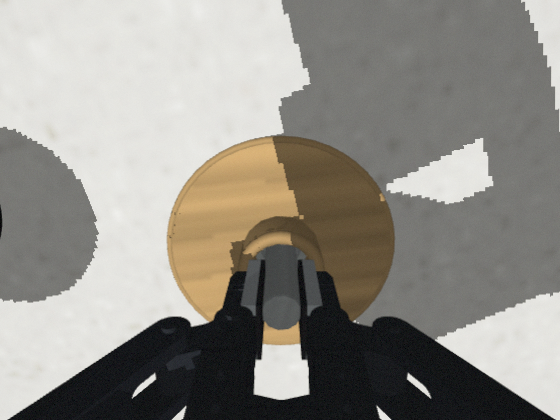

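Gripped: the stem tip sits between the pads at about (282,311), and the disc is flat. Now lifting.

Call:
{"op": "carry_out", "data": {"rows": [[0,0,0,0,0,-0.02,1],[0,0,0,0,0,-0.07,1],[0,0,0,0,0,-0.15,1],[0,0,0,0,0,-0.25,1],[0,0,0,0,0,-0.35,1]], "force": 80}}

```text
t: 3.25
tool_pos: [0.5395, 0.2291, 0.1583]
tool_rot: [-0.346, -3.121, 0.0]
contact_force: [0.5, 0.6, -2.2]
opening: 0.0136
grip_force: 78.2
```

Call:
{"op": "carry_out", "data": {"rows": [[0,0,0,0,0,-0.1,1],[0,0,0,0,0,-0.2,1],[0,0,0,0,0,-0.29,1],[0,0,0,0,0,-0.35,1],[0,0,0,0,0,-0.39,1]]}}

```text
t: 3.75
tool_pos: [0.5405, 0.2294, 0.2769]
tool_rot: [0.345, 3.12, 0.002]
contact_force: [0.6, -0.2, -3.4]
opening: 0.0132
grip_force: 78.2
```

Run:
```python
from h import *
o=get_obs();print(o['t'],o['tool_pos'].round(4),o['tool_rot'].round(3),o['opening'],o['contact_force'].round(1)); d=load('w2')
print(ray(d,[(282,311)],.078))
print((row([.40,-.275,.28])*1).round(3),Ro.from_rotvec(o['tool_rot']).as_matrix().round(3))
d=snap('wrist','w3');print(proj(load('w3'),[.541,.229,.078+o['tool_pos'][2]-.0532]))
i=d['img'][180:340,150:420].copy();cv2.imwrite('pics/w3c.png',i)
```

```text
3.75 [0.5405 0.2294 0.2769] [3.45e-01 3.12e+00 2.00e-03] 0.013167508567980409 [ 0.6 -0.2 -3.4]
[[0.54110415 0.22925766 0.078     ]]
[ 0.089 -1.743 -0.013] [[-0.976  0.219  0.002]
 [ 0.219  0.976  0.001]
 [-0.002  0.002 -1.   ]]
[[280.23647899 311.85402369]]
```

View pics/w3.png

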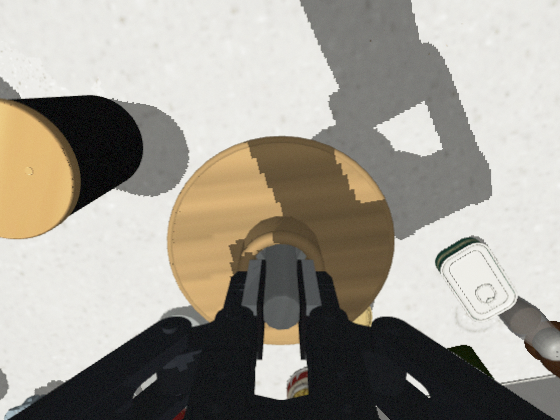

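The double lid hangs level on the stem, unchanged in the view. Carrying it over to a spot short of the open canister.

Call:
{"op": "carry_out", "data": {"rows": [[0,0,0,0.003,-0.05,-0.01,1],[0,0,0,0.009,-0.17,-0.03,1],[0,0,0,0.016,-0.3,-0.05,1],[0,0,0,0.023,-0.43,-0.07,1],[0,0,0,0.03,-0.56,-0.077,1]]}}

```text
t: 4.3
tool_pos: [0.4933, 0.0653, 0.2965]
tool_rot: [-0.345, -3.121, 0.001]
contact_force: [0.1, -0.4, -2.6]
opening: 0.0134
grip_force: 78.5
```

Call:
{"op": "carry_out", "data": {"rows": [[0,0,0,0.007,-0.13,0,1],[0,0,0,0.014,-0.26,0,1],[0,0,0,0.021,-0.39,0,1],[0,0,0,0.028,-0.52,0,1],[0,0,0,0.035,-0.65,0,1]]}}

```text
t: 4.8
tool_pos: [0.4399, -0.1223, 0.2958]
tool_rot: [-0.346, -3.12, -0.001]
contact_force: [0.9, 0.0, -2.2]
opening: 0.0137
grip_force: 78.5
```

Call:
{"op": "carry_out", "data": {"rows": [[0,0,0,0.008,-0.13,0,1],[0,0,0,0.014,-0.26,0,1],[0,0,0,0.02,-0.38,0,1],[0,0,0,0.023,-0.47,0,1],[0,0,0,0.024,-0.53,0,1]]}}

```text
t: 5.3
tool_pos: [0.3978, -0.276, 0.2956]
tool_rot: [-0.35, -3.119, -0.002]
contact_force: [0.5, -0.4, -2.3]
opening: 0.0132
grip_force: 78.5
```

Run:
```python
from h import *
o=get_obs();print(o['t'],o['tool_pos'].round(4),o['tool_rot'].round(3),o['opening'],o['contact_force'].round(1)); d=snap('wrist','w4')
print(proj(d,[[.506,-.278,.142],[.506,-.278,0]]))
```

```text
5.3 [ 0.3978 -0.276   0.2956] [-3.500e-01 -3.119e+00 -2.000e-03] 0.013226652584954826 [ 0.5 -0.4 -2.3]
[[304.42098494 296.61477694]
 [297.57240139 236.6225053 ]]
```

View pics/w4.png

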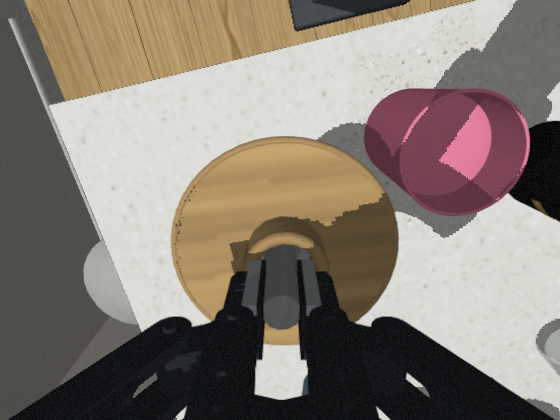

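The wrist view faces away from the canister, with pink at (450,150) and the lid hiding the target. I'll move past the canister so that it appears above the lid in the picture.

Call:
{"op": "carry_out", "data": {"rows": [[0,0,0,-0.06,0.006,0,1],[0,0,0,-0.18,0.018,0,1],[0,0,0,-0.31,0.03,0,1],[0,0,0,-0.42,0.043,0,1],[0,0,0,-0.52,0.053,0,1]]}}

```text
t: 5.85
tool_pos: [0.5561, -0.2926, 0.2955]
tool_rot: [-0.345, -3.119, -0.003]
contact_force: [-0.1, -0.6, -3.6]
opening: 0.0136
grip_force: 78.6
```

Call:
{"op": "carry_out", "data": {"rows": [[0,0,0,-0.07,0.007,0,1],[0,0,0,-0.12,0.012,0,1],[0,0,0,-0.16,0.017,0,1],[0,0,0,-0.184,0.019,0,1],[0,0,0,-0.184,0.019,0,1]]}}

```text
t: 6.35
tool_pos: [0.6107, -0.2995, 0.2967]
tool_rot: [-0.346, -3.121, -0.001]
contact_force: [-1.0, -0.1, -3.6]
opening: 0.0137
grip_force: 78.6
```

Run:
```python
from h import *
o=get_obs();print(o['t'],o['tool_pos'].round(4),o['tool_rot'].round(3),o['opening'],o['contact_force'].round(1)); d=snap('wrist','w5')
print(proj(d,[[.506,-.278,.142],[.506,-.278,0]]))
```

```text
6.35 [ 0.6107 -0.2995  0.2967] [-3.460e-01 -3.121e+00 -1.000e-03] 0.013704599015165417 [-1.  -0.1 -3.6]
[[277.88743334  47.14035901]
 [278.78181393  59.52331236]]
```

View pics/w5.png

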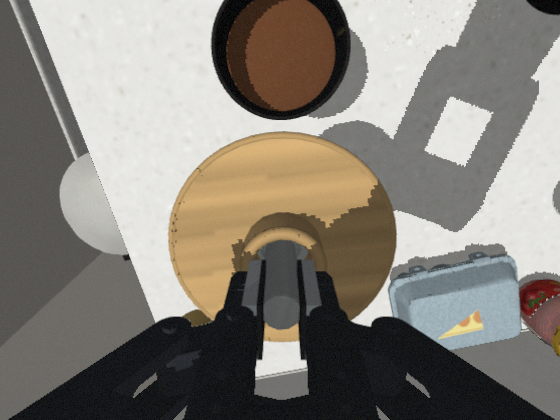

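The open canister's rim is visible at x 212–350, down to y 119, with its centre at about (281,50).

Run:
```python
from h import *
d=load('w5');i=d['img'].astype(int)
dark=(i.max(2)<48)|((i[...,2]-i[...,0]>25)&(i[...,2]<130));dark[125:]=0
c=blob(dark,(217,40));c=c[c[:,1]>3]
P=ray(d,c,.142);f=fitc(P,.052);print(f.x.round(4),np.abs(f.fun).mean(),len(c))
lo=c[:,1]>60;print(fitc(P[lo],.052).x.round(4))
d2=load('w5');print(ray(d2,[(282,309)],.078+.2967-.0532))
print(row([*f.x,.2967]).round(4))
```

```text
[ 0.5066 -0.2762] 0.0006334953536816057 288
[ 0.5063 -0.2761]
[[ 0.61031231 -0.2989293   0.3215    ]]
[3.545e-01 3.000e-04 1.800e-03]
```

Call:
{"op": "carry_out", "data": {"rows": [[0,0,0,0.07,0,0,1],[0,0,0,0.17,0,0,1],[0,0,0,0.27,0,0,1],[0,0,0,0.33,0,0,1],[0,0,0,0.354,0,0.03,1]]}}

```text
t: 6.9
tool_pos: [0.5059, -0.2765, 0.2905]
tool_rot: [0.347, 3.119, -0.003]
contact_force: [0.9, -0.2, -2.4]
opening: 0.0133
grip_force: 78.6
```

Call:
{"op": "carry_out", "data": {"rows": [[0,0,0,0,0,0.06,1],[0,0,0,0,0,0.13,1],[0,0,0,0,0,0.2,1],[0,0,0,0,0,0.25,1],[0,0,0,0,0,0.26,1]]}}

```text
t: 7.4
tool_pos: [0.5059, -0.2755, 0.2074]
tool_rot: [-0.346, -3.118, -0.004]
contact_force: [0.3, 0.9, -4.3]
opening: 0.0132
grip_force: 78.5
```

Run:
```python
from h import *
o=get_obs();print(o['t'],o['tool_pos'].round(4),o['tool_rot'].round(3),o['contact_force'].round(1)); print(row([.5065,-.2765,.181]).round(4))
a=snap('scene','s6');b=snap('top','t6')
f=lambda i,x,y:cv2.resize(i[y:y+100,x:x+100],(400,400),interpolation=cv2.INTER_CUBIC)
cv2.imwrite('pics/c6.png',np.hstack([f(a['img'],330,225),f(b['img'],350,170)]))
```

```text
7.4 [ 0.5059 -0.2755  0.2074] [-0.346 -3.118 -0.004] [ 0.3  0.9 -4.3]
[-0.0032 -0.0028  0.0881]
```

View pics/c6.png

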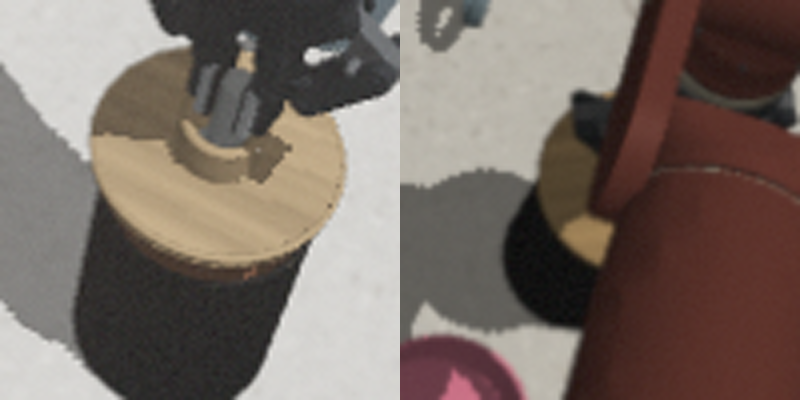

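The lid hangs over the canister, with no offset visible. Lowering slowly.

Call:
{"op": "carry_out", "data": {"rows": [[0,0,0,0,0,0.015,1],[0,0,0,0,0,0.03,1],[0,0,0,0,0,0.045,1],[0,0,0,0,0,0.058,1],[0,0,0,0,0,0.066,1]]}}

```text
t: 8.0
tool_pos: [0.5069, -0.2762, 0.1902]
tool_rot: [-0.346, -3.122, -0.0]
contact_force: [-1.4, 0.1, -2.8]
opening: 0.0131
grip_force: 78.5
```

Call:
{"op": "carry_out", "data": {"rows": [[0,0,0,0,0,0.008,1],[0,0,0,0,0,0.014,1],[0,0,0,0,0,0.018,1],[0,0,0,0,0,0.02,1],[0,0,0,0,0,0.02,1]]}}

```text
t: 8.5
tool_pos: [0.5071, -0.2764, 0.1848]
tool_rot: [-0.346, -3.122, -0.0]
contact_force: [-0.2, 0.1, -3.1]
opening: 0.0133
grip_force: 78.5
```

Call:
{"op": "carry_out", "data": {"rows": [[0,0,0,0,0,0.004,1],[0,0,0,0,0,0.008,1],[0,0,0,0,0,0.011,1],[0,0,0,0,0,0.014,1],[0,0,0,0,0,0.014,1]]}}

```text
t: 9.0
tool_pos: [0.5072, -0.2765, 0.1811]
tool_rot: [0.346, 3.122, -0.0]
contact_force: [-1.6, 0.0, -0.8]
opening: 0.0133
grip_force: 79.0
```

Call:
{"op": "carry_out", "data": {"rows": [[0,0,0,0,0,0.003,1],[0,0,0,0,0,0.005,1],[0,0,0,0,0,0.005,1]]}}

```text
t: 9.3
tool_pos: [0.5076, -0.2767, 0.181]
tool_rot: [0.346, 3.121, -0.001]
contact_force: [-3.2, 2.1, 5.1]
opening: 0.0135
grip_force: 79.6
```

Call:
{"op": "carry_out", "data": {"rows": [[0,0,0,0,0,0,0.5],[0,0,0,0,0,0,0],[0,0,0,0,0,0,-1],[0,0,0,0,0,0,-1],[0,0,0,0,0,0,-1]], "force": 30}}

```text
t: 9.8
tool_pos: [0.507, -0.2763, 0.1789]
tool_rot: [-0.346, -3.122, -0.0]
contact_force: [-1.1, -0.4, -0.3]
opening: 0.0777
grip_force: 0.0
```

Run:
```python
from h import *
o=get_obs();print(o['t'],o['tool_pos'].round(4),o['tool_rot'].round(3),o['opening'],o['contact_force'].round(1))
a=snap('scene','s7');b=snap('wrist','w7')
c=cv2.resize(a['img'][235:335,335:435],(400,400),interpolation=cv2.INTER_CUBIC)
cv2.imwrite('pics/c7.png',np.hstack([c,cv2.resize(b['img'][100:400,80:480],(400,400))]))
```

```text
9.8 [ 0.507  -0.2763  0.1789] [-0.346 -3.122 -0.   ] 0.0776969151802219 [-1.1 -0.4 -0.3]
```

View pics/c7.png

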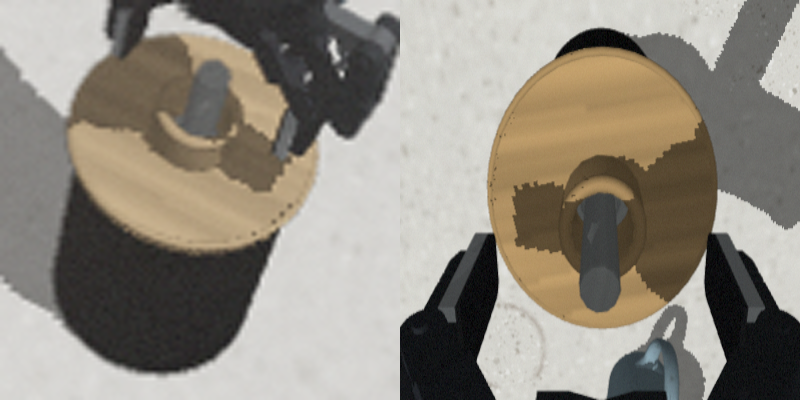

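Both lids are seated and level: the flange is closed on the rim, the stem is free between the open fingers, and the collar is around it. Descending to the collar.

Call:
{"op": "carry_out", "data": {"rows": [[0,0,0,0,0,0.03,-0.6],[0,0,0,0,0,0.06,-0.4],[0,0,0,0,0,0.08,-0.2],[0,0,0,0,0,0.088,-0.1],[0,0,0,0,0,0.088,-0.05]], "force": 40}}

```text
t: 10.4
tool_pos: [0.5067, -0.2761, 0.1517]
tool_rot: [-0.346, -3.121, -0.001]
contact_force: [0.2, -0.1, -0.1]
opening: 0.045
grip_force: 0.0
```

Call:
{"op": "carry_out", "data": {"rows": [[0,0,0,0,0,0,0.1],[0,0,0,0,0,0,0.25],[0,0,0,0,0,0,0.5],[0,0,0,0,0,0,1],[0,0,0,0,0,0,1]]}}

```text
t: 10.9
tool_pos: [0.5071, -0.2764, 0.1527]
tool_rot: [0.346, 3.122, -0.0]
contact_force: [0.7, -0.4, -0.5]
opening: 0.0387
grip_force: 40.3
```

Call:
{"op": "carry_out", "data": {"rows": [[0,0,0,0,0,-0.01,1],[0,0,0,0,0,-0.025,1],[0,0,0,0,0,-0.04,1],[0,0,0,0,0,-0.06,1],[0,0,0,0,0,-0.08,1]], "force": 50}}

```text
t: 11.4
tool_pos: [0.5072, -0.2765, 0.1775]
tool_rot: [0.346, 3.122, -0.0]
contact_force: [-0.7, 0.3, -1.2]
opening: 0.0385
grip_force: 50.7
```

Call:
{"op": "carry_out", "data": {"rows": [[0,0,0,0,0,-0.03,1],[0,0,0,0,0,-0.07,1],[0,0,0,0,0,-0.11,1],[0,0,0,0,0,-0.15,1],[0,0,0,0,0,-0.18,1]]}}

```text
t: 11.9
tool_pos: [0.5075, -0.2766, 0.2326]
tool_rot: [0.346, 3.121, -0.001]
contact_force: [0.2, 0.0, -0.5]
opening: 0.038
grip_force: 50.7
```

Call:
{"op": "carry_out", "data": {"rows": [[0,0,0,0,0,-0.03,1],[0,0,0,0,0,-0.055,1],[0,0,0,0,0,-0.06,1],[0,0,0,0,0,-0.06,1],[0,0,0,0,0,-0.06,1]]}}

```text
t: 12.4
tool_pos: [0.5068, -0.2762, 0.248]
tool_rot: [-0.346, -3.121, -0.001]
contact_force: [-0.9, 0.1, -1.8]
opening: 0.0384
grip_force: 50.7
```

Run:
```python
from h import *
o=get_obs();print(o['t'],o['tool_pos'].round(4),o['opening'],o['grip_force'],o['contact_force'].round(1),abs(o['dq']).max())
a=snap('scene','s8');cv2.imwrite('pics/c8.png',cv2.resize(a['img'][170:350,300:540],(800,600),interpolation=cv2.INTER_CUBIC))
```

```text
12.4 [ 0.5068 -0.2762  0.248 ] 0.038444230009215256 50.70642029866576 [-0.9  0.1 -1.8] 0.0044037458459917946
```

View pics/c8.png

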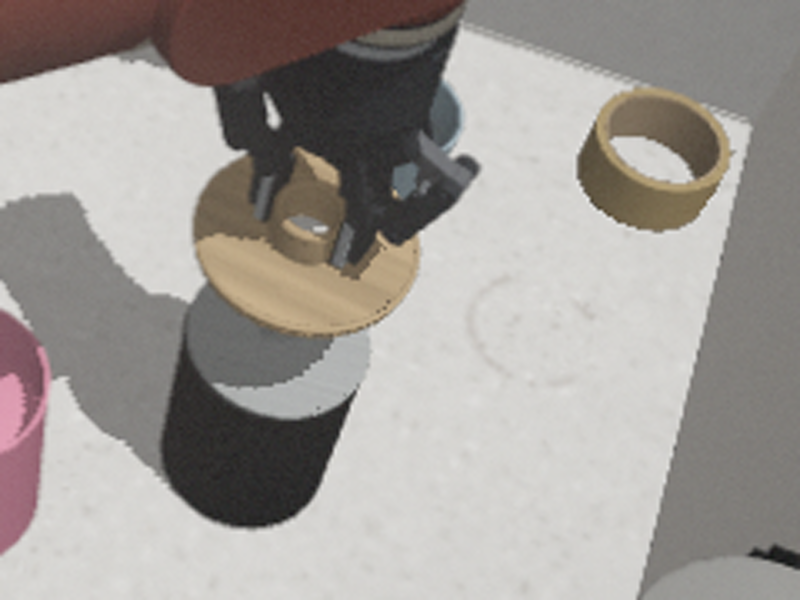

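The outer lid is held level, about 95 mm up and above the stem. The steel inner lid is still seated flat on the canister (crop centre about (280,360)). Handing in.

```bash
python3 -c "
from station import finish_job
print(finish_job())"
```

```text
the job is handed in; nothing more can be done
None
```

I seated both lids in the open canister and let go of them, then lifted the outer wooden lid off by its collar. I handed the job in with it held level above the stem, the inner steel lid still seated; the hand-in returned no verdict.

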